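# Check and change the desiccant cartridges of the torch's air dryer

### The job

Check the desiccant cartridges of the air dryer: turn the supply valve off before touching them, then pinch out every fitted cartridge and feel its weight, stand the heavy, waterlogged ones upright in the baking tray for the kiln, and snap the light, dry ones back into a bay, fully home. Fit the freshly baked cartridges from the mat into free bays as well, and only when all this is done turn the valve fully on again. Leave the paddle, the jar and the tongs alone.

Things in the scene. Friction and masses are not known exactly. Their poses are not given: they have to be found in the camera images.
- dryer: Compressed-air dryer fixed on the bench: aluminium manifold block 100 (x) by 430 (y) by 65 (z) mm, origin at the centre of its underside, with four open-topped cartridge bays in a row along y. At its +y end a gauge 72 mm high, at its -y end a brass ball valve. The port of an empty bay shuts by itself, so bays may stay empty.
- bay0 (a point): Centre of the pocket floor of bay 0 (dryer y = +150 mm, 30 mm above the bench), axes as the dryer's. A pocket is 55 mm (x, between its two dark lips) by 81 mm (y), its top edge 65 mm above the bench. A cartridge fully home stands on the pocket floor, its x and y along the dryer's (either way round), 35 mm of its height inside.
- bay1 (a point): The same for bay 1 (dryer y = +50 mm). The lips run along the pockets' front and back, 53 to 65 mm above the bench; under them each pocket widens to 74 mm in x, where the cartridge's barbs catch.
- bay2 (a point): The same for bay 2 (dryer y = -50 mm).
- bay3 (a point): The same for bay 3 (dryer y = -150 mm).
- valve (a joint): Supply valve at the dryer's -y end: a quarter-turn lever about a vertical pivot, with a stop at each end; it stays where it is left and takes about 3 N at its end. 0 rad = on: lever in line with the pipe, pointing to the dryer's -y. 1.57 rad = off: lever across the pipe, pointing to the dryer's +x, away from the robot. Turning it off is anticlockwise from above.
- valve_pivot (a point): On the valve lever's pivot axis, 95 mm above the bench. The lever's grip is a black sleeve 14 mm wide, from 12 to 80 mm from the pivot, 85 to 105 mm above the bench; the brass body below it reaches to 60 mm.
- valve_tip (a point): Outer end of the valve lever, 80 mm from the pivot, 95 mm above the bench.
- cart_a: Fitted in a bay at the start, or absent. Opaque grey plastic desiccant cartridge, all six alike: 50 (x) by 76 (y) by 85 mm tall, origin at the centre of its underside, its lowest 12 mm a steel base plate tapered by 3 mm a side. In the middle of its front and back (-x, +x) faces a black sprung tab, 30 mm wide, with a ribbed thumb pad 50 to 76 mm above the underside. Half a turn about z makes no difference.
- cart_b: Fitted in a bay at the start, or absent. Like cart_a. The outer faces of the two thumb pads are 60 mm apart when free and 47 mm when pinched right in; each takes 3 N to start and 9 N at the end. Low on each tab, 6 to 18 mm above the underside, sits an outward barb (63 mm over both) that catches under the bay's lip.
- cart_c: Fitted in a bay at the start, or absent. Like cart_a. With both tabs pinched right in, the barbs lie within the shell and it lifts out of or drops into a bay freely; the same pinch carries it. Let go when fully home, the tabs spring out and hold it.
- cart_d: Fitted in a bay at the start, or absent. Like cart_a. Any of cart_a to cart_d may be dry, about 0.25 kg, or waterlogged, about 0.50 kg (each within 8 percent); this cannot be seen, only felt when it is lifted.
- cart_e: Like cart_a. Freshly baked and dry, about 0.25 kg; stands upright on the dark mat at the start, or is absent.
- cart_f: Like cart_e: the other baked one, or absent.
- tray: Open aluminium baking tray for the kiln, 160 (x) by 240 (y) by 38 mm tall, walls and floor 4 mm, fixed on the bench, empty; origin at the centre of its underside. It has room for two cartridges side by side along y.
- mat: Thin dark heat mat on the bench, 150 (x) by 250 (y) mm, less than 1 mm thick; origin at its centre.
- paddle: Bystander: graphite paddle with a wooden handle lying flat, about 240 mm long, 24 mm tall.
- jar: Bystander: empty glass jar, 72 mm across, 95 mm tall.
- tongs: Bystander: steel tongs lying flat, about 250 mm long.
Mind the look-alikes: they are no part of the job. Leave any red look-alike of the cart_d alone.

How it is judged:
On the way, in this order (a step that is already met when the one before it is completed fails the run):
1. the supply valve is turned off (within 10 degrees of its stop) while every fitted cartridge is still in its bay (value of joint valve above 1.4 rad and distance of each of cart_a, cart_b, cart_c, cart_d from where it was at the start of the episode below 0.01 m), for 0.2 s.
2. with the valve still off, every dry cartridge is fully home in a bay and every waterlogged one stands in the tray (value of joint valve above 1.35 rad and linear speed of each of cart_a, cart_b, cart_c, cart_d below 0.03 m/s and (((distance between cart_a and bay0 below 0.006 m or distance between cart_a and bay1 below 0.006 m or distance between cart_a and bay2 below 0.006 m or distance between cart_a and bay3 below 0.006 m) and angle between cart_a's own z axis and vertical below 0.15 rad and contact force between cart_a and dryer below 3.8 N) or (x of cart_a in the frame of tray between -0.06 and 0.06 m and y of cart_a in the frame of tray between -0.095 and 0.095 m and z of cart_a in the frame of tray below 0.01 m and angle between cart_a's own z axis and vertical below 0.15 rad and contact force between cart_a and tray above 3.8 N)) and (((distance between cart_b and bay0 below 0.006 m or distance between cart_b and bay1 below 0.006 m or distance between cart_b and bay2 below 0.006 m or distance between cart_b and bay3 below 0.006 m) and angle between cart_b's own z axis and vertical below 0.15 rad and contact force between cart_b and dryer below 3.8 N) or (x of cart_b in the frame of tray between -0.06 and 0.06 m and y of cart_b in the frame of tray between -0.095 and 0.095 m and z of cart_b in the frame of tray below 0.01 m and angle between cart_b's own z axis and vertical below 0.15 rad and contact force between cart_b and tray above 3.8 N)) and (((distance between cart_c and bay0 below 0.006 m or distance between cart_c and bay1 below 0.006 m or distance between cart_c and bay2 below 0.006 m or distance between cart_c and bay3 below 0.006 m) and angle between cart_c's own z axis and vertical below 0.15 rad and contact force between cart_c and dryer below 3.8 N) or (x of cart_c in the frame of tray between -0.06 and 0.06 m and y of cart_c in the frame of tray between -0.095 and 0.095 m and z of cart_c in the frame of tray below 0.01 m and angle between cart_c's own z axis and vertical below 0.15 rad and contact force between cart_c and tray above 3.8 N)) and (((distance between cart_d and bay0 below 0.006 m or distance between cart_d and bay1 below 0.006 m or distance between cart_d and bay2 below 0.006 m or distance between cart_d and bay3 below 0.006 m) and angle between cart_d's own z axis and vertical below 0.15 rad and contact force between cart_d and dryer below 3.8 N) or (x of cart_d in the frame of tray between -0.06 and 0.06 m and y of cart_d in the frame of tray between -0.095 and 0.095 m and z of cart_d in the frame of tray below 0.01 m and angle between cart_d's own z axis and vertical below 0.15 rad and contact force between cart_d and tray above 3.8 N)) and (distance between cart_e and bay0 below 0.006 m or distance between cart_e and bay1 below 0.006 m or distance between cart_e and bay2 below 0.006 m or distance between cart_e and bay3 below 0.006 m) and angle between each of cart_e, cart_f's own z axis and vertical below 0.15 rad and (distance between cart_f and bay0 below 0.006 m or distance between cart_f and bay1 below 0.006 m or distance between cart_f and bay2 below 0.006 m or distance between cart_f and bay3 below 0.006 m)), for 0.3 s.
At the end, for the whole second after the job is handed in: The valve is on (within 10 degrees of its stop); each dry cartridge, fitted or baked, is upright and home in a bay (origin within 6 mm of the pocket floor's centre), each waterlogged one upright in the tray, all at rest (dry or waterlogged: resting with under or over 3.8 N) (value of joint valve below 0.17 rad and linear speed of each of cart_a, cart_b, cart_c, cart_d below 0.03 m/s and (((distance between cart_a and bay0 below 0.006 m or distance between cart_a and bay1 below 0.006 m or distance between cart_a and bay2 below 0.006 m or distance between cart_a and bay3 below 0.006 m) and angle between cart_a's own z axis and vertical below 0.15 rad and contact force between cart_a and dryer below 3.8 N) or (x of cart_a in the frame of tray between -0.06 and 0.06 m and y of cart_a in the frame of tray between -0.095 and 0.095 m and z of cart_a in the frame of tray below 0.01 m and angle between cart_a's own z axis and vertical below 0.15 rad and contact force between cart_a and tray above 3.8 N)) and (((distance between cart_b and bay0 below 0.006 m or distance between cart_b and bay1 below 0.006 m or distance between cart_b and bay2 below 0.006 m or distance between cart_b and bay3 below 0.006 m) and angle between cart_b's own z axis and vertical below 0.15 rad and contact force between cart_b and dryer below 3.8 N) or (x of cart_b in the frame of tray between -0.06 and 0.06 m and y of cart_b in the frame of tray between -0.095 and 0.095 m and z of cart_b in the frame of tray below 0.01 m and angle between cart_b's own z axis and vertical below 0.15 rad and contact force between cart_b and tray above 3.8 N)) and (((distance between cart_c and bay0 below 0.006 m or distance between cart_c and bay1 below 0.006 m or distance between cart_c and bay2 below 0.006 m or distance between cart_c and bay3 below 0.006 m) and angle between cart_c's own z axis and vertical below 0.15 rad and contact force between cart_c and dryer below 3.8 N) or (x of cart_c in the frame of tray between -0.06 and 0.06 m and y of cart_c in the frame of tray between -0.095 and 0.095 m and z of cart_c in the frame of tray below 0.01 m and angle between cart_c's own z axis and vertical below 0.15 rad and contact force between cart_c and tray above 3.8 N)) and (((distance between cart_d and bay0 below 0.006 m or distance between cart_d and bay1 below 0.006 m or distance between cart_d and bay2 below 0.006 m or distance between cart_d and bay3 below 0.006 m) and angle between cart_d's own z axis and vertical below 0.15 rad and contact force between cart_d and dryer below 3.8 N) or (x of cart_d in the frame of tray between -0.06 and 0.06 m and y of cart_d in the frame of tray between -0.095 and 0.095 m and z of cart_d in the frame of tray below 0.01 m and angle between cart_d's own z axis and vertical below 0.15 rad and contact force between cart_d and tray above 3.8 N)) and (distance between cart_e and bay0 below 0.006 m or distance between cart_e and bay1 below 0.006 m or distance between cart_e and bay2 below 0.006 m or distance between cart_e and bay3 below 0.006 m) and angle between each of cart_e, cart_f's own z axis and vertical below 0.15 rad and (distance between cart_f and bay0 below 0.006 m or distance between cart_f and bay1 below 0.006 m or distance between cart_f and bay2 below 0.006 m or distance between cart_f and bay3 below 0.006 m)); the robot touches nothing.
It fails at once if the paddle is knocked more than 40 mm away (distance of paddle from where it was at the start of the episode above 0.04 m).
It fails at once if the jar is knocked more than 40 mm away (distance of jar from where it was at the start of the episode above 0.04 m).
It fails at once if the tongs is knocked more than 40 mm away (distance of tongs from where it was at the start of the episode above 0.04 m).
Of cart_a, cart_b, cart_c, cart_d only 3 to 4 are there at a start; the rules pass over those that are not, and their reading is None.
Of cart_e, cart_f only 1 to 2 are there at a start; the rules pass over those that are not, and their reading is None.
At some moment in a run one of cart_e, cart_f may be knocked a few centimetres aside while the robot is not near it.
Once in a run the grip may slacken for a moment while it holds something.
It also fails if it takes over 210 s, if anything falls off the work surface, if the arm or the gripper's body presses on something with over 40 N, if the wrist force passes 120 N, or if a joint passes its speed limit or range.

### The arm

A 7-joint arm with a two-finger parallel gripper is mounted at the origin on the work surface. World frame = base frame: x ahead of the robot, y to its left, z up, the work surface at z = 0. Lengths are in m, angles in rad, forces in N, time in s.
With the tool pointing down it reaches from about 0.425 to 1.025 m from the base axis. Payload 3.6 kg.
Tool frame: the origin (TCP) lies on the centre line of the jaws, within the pads' length; the fingertips stand ctrl.tips_ahead ahead of it and the grasp point (between the pads) lies 3 mm ahead of it (ctrl.tips_ahead is the distance from the TCP to the fingertips, in m); z points along the fingers, y is the line along which they close (so a half turn about z gives the same grasp; the last joint's range is limited). The gripper opens to 85 mm and grips with 20 to 120 N. Pads are 22 mm wide; open, the fingers measure 114 mm over their backs; the gripper's body (76 mm by 85 mm) begins 54 mm behind the grasp point. The pads swing forward as they close: fully open they stand 13 mm farther back than shut.
Start: joints at [-1.381, 0.591, 0.048, 1.609, -0.033, 0.943, -0.034], TCP at [0.203, 0.696, 0.253] pointing down, gripper open.
Joint ranges: [-2.69, 2.69], [-0.47, 2.24], [-1.27, 1.36], [0.19, 2.51], [-1.53, 4.68], [0.08, 2.07], [-3.09, 3.09]. Speed limits (rad/s): [2.57, 2.57, 3.14, 3.14, 3.14, 3.14, 3.14].

### API

Orientations are given as a unit quaternion [x, y, z, w].
In Python, from workcell import readout, eyes, ctrl gives the robot as it stands.
- The arm moves only by the shell command python3 -m jog 'ROWS'. ROWS is JSON, a list of rows, each an object with "gripper": the opening, from -1 (shut) to 1 (fully open); "dp": the shift along the tool's x, y, z in mm, a list of three; "twist": the turn, a rotation vector about the tool's x, y, z in rad, a list of three. In form: [{"gripper": gripper, "dp": [tx, ty, tz], "twist": [ax, ay, az]}, ...]. A call has 1 to 20 rows; each row shifts and turns the commanded pose from where the row before left it, along the tool's axes as they then stand; what a row does not reach is not made up. A row lasts 1/8 s, in which the tool goes at most 62.5 mm and 10.7 degrees, less where a joint would pass 70% of its speed; a pose out of reach is approached as far as the arm can. A call with a gripper value outside its range is refused whole. The fingers move at their own pace and stop on an object; the grip force is fixed at half the most. Time passes only in rows, so rows that do not move let the fingers close. It gives the time, the measured TCP pose, the force, the opening and the grip force at its end, in the units of the state.
- readout.get_obs(): the state, without advancing time (a new reading comes with each control period).
- eyes.capture(name): name is "scene" or "top" or "wrist"; returns a dict with "pixels" (480x640x3 uint8, blue, green, red), "range_z" (480x640 float32, m along the optical axis (not along the pixel's ray), 0 where there is no reading), "K" (3x3 intrinsics, pixels), "dist_coeffs" ([k1, k2, p1, p2, k3] as OpenCV has them; the pictures are not rectified), "rvec" (rotation vector, rad) and "tvec" (3), from world to camera coordinates, as OpenCV has them; the wrist camera has in their place "hand_eye" (4x4, takes a point from camera to tool coordinates, whose origin is the TCP and whose axes are the flange's). Camera axes: x right, y down, z forward; pixel columns grow to the right and rows downward; lengths in m; the calibration is good to about 2 mm. A picture is of the moment at which its call begins: read the wrist's pose just before it.
- ctrl.sign_off(): hands the job in; it is judged then, once.
The state is a dict: "clock": time; "joint_pos": joint angles; "joint_velocities": joint speeds; "tau": joint torques, N m; "ee_pos": TCP position; "tcp_rot": TCP orientation; "contact_force": force on the tool from outside, world axes, zero at the start; "ft_torque": the same for the moment, N m; "width": opening from 0.0 (shut) to 1.0 (fully open); "finger_force": force on a finger pad.
Only numpy, scipy, OpenCV 4.12 (cv2) and the standard library are available. Lean on these libraries where they do the work, as an engineer would, in place of code of your own. Each camera call takes 0.05 s, during which the arm holds its last target. There are 200 camera calls.

## Working session

There is one attempt and no reset: what is moved stays moved. The work goes in short steps, Python scripts to look and compute and a shell command to move; the robot and the scene stay as the last step left them, time stands still between calls to the robot, and variables do not carry over. Pictures are saved under pics/ and viewed, at most 14 in all, crops included, and the job is handed in when it is done.

```bash
mkdir -p pics; ls; cat > h.py <<'E'
import numpy as np, cv2
from scipy.spatial.transform import Rotation as R
from workcell import readout, eyes, ctrl
def cap(name, fn=None):
    o=readout.get_obs(); c=eyes.capture(name)
    if fn: cv2.imwrite('pics/'+fn,c['pixels'])
    if 'hand_eye' in c:
        T=np.eye(4);T[:3,:3]=R.from_quat(o['tcp_rot']).as_matrix();T[:3,3]=o['ee_pos']
        c['T']=T@np.array(c['hand_eye'])
    else:
        T=np.eye(4);Rm=cv2.Rodrigues(np.array(c['rvec'],float))[0]
        T[:3,:3]=Rm.T;T[:3,3]=-Rm.T@np.array(c['tvec'],float).ravel();c['T']=T
    return c
def cloud(c):
    h,w=c['range_z'].shape
    u,v=np.meshgrid(np.arange(w),np.arange(h))
    p=cv2.undistortPoints(np.stack([u,v],-1).reshape(-1,1,2).astype(float),np.array(c['K']),np.array(c['dist_coeffs'])).reshape(h,w,2)
    z=c['range_z'];P=np.stack([p[...,0]*z,p[...,1]*z,z],-1)
    P=P@c['T'][:3,:3].T+c['T'][:3,3];P[z==0]=np.nan
    return P
E
python3 - <<'E'
from h import *
for n in ('scene','top'):
    c=cap(n,n+'0.png');np.savez(n+'0.npz',P=cloud(c),px=c['pixels'],T=c['T'],K=c['K'],d=c['dist_coeffs'])
    print(c['T'])
print(readout.get_obs(),ctrl.tips_ahead)
E
```

```text
pics
[[-0.30319504  0.71896741 -0.62542676  1.42515993]
 [ 0.95289424  0.2343137  -0.19258673  0.21391992]
 [ 0.00808248 -0.6543569  -0.75614266  1.12401174]
 [ 0.          0.          0.          1.        ]]
[[ 0.03502084 -0.97747277  0.20813583  0.36309246]
 [-0.99937945 -0.03503931  0.00359928 -0.02864333]
 [ 0.00377474 -0.20813272 -0.97809331  1.14701874]
 [ 0.          0.          0.          1.        ]]
{'clock': 0.1, 'joint_pos': array([-1.38051715,  0.59203828,  0.04833139,  1.60971535, -0.03325804,
        0.94270103, -0.03370653]), 'joint_velocities': array([ 0.00069659, -0.00303358,  0.00117817, -0.00420937, -0.00064054,
        0.00138031,  0.00118496]), 'tau': array([ 4.54172681e-03, -5.49991858e+01,  1.55312039e+00, -1.98823947e+01,
        9.71335801e-03,  3.78555385e-03,  2.13560220e-06]), 'ee_pos': array([0.20280464, 0.69531506, 0.25224007]), 'tcp_rot': array([ 1.41376576e-01,  9.89955355e-01, -1.02705923e-03, -6.34458564e-05]), 'contact_force': array([ 0.04970039, -0.15481207,  0.15937193]), 'ft_torque': array([ 0.04635747,  0.00623311, -0.00440731]), 'finger_force': 0.0, 'width': 1.001872795450108} 0.022
```

View pics/top0.png

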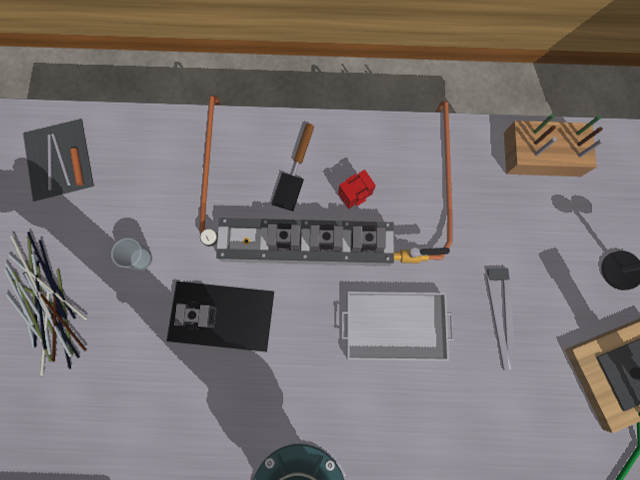

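View pics/scene0.png

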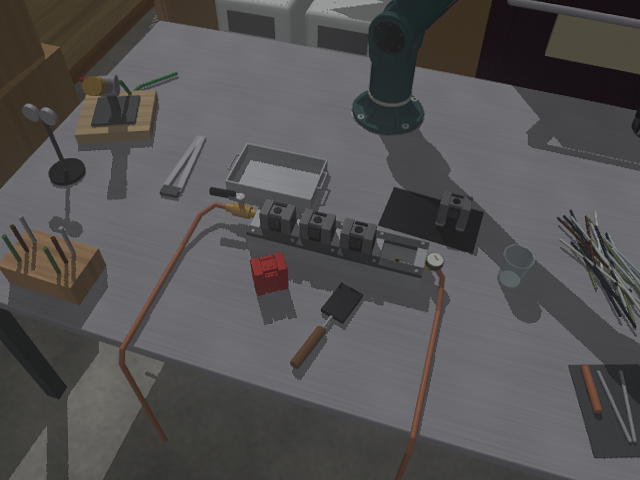

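The top view shows the dryer along y, with bay 0 (left, ~240,238) empty and cartridges fitted in bays 1 to 3 (285, 325 and 370, ~237). The valve lever is at (437,251). One baked cartridge stands on the mat (195,315). The tray is at (397,325), and the red look-alike at (357,188) stays put.

```bash
python3 - <<'E'
from h import *
d=np.load('top0.npz');P=d['P']
s=np.load('scene0.npz')['P']
def reg(P,u0,u1,v0,v1,z0,z1):
    Q=P[v0:v1,u0:u1].reshape(-1,3);return Q[(Q[:,2]>z0)&(Q[:,2]<z1)]
def rect(Q,n):
    r=cv2.minAreaRect((Q[:,:2]*1000).astype(np.float32));print(n,len(Q),'z',np.round(np.percentile(Q[:,2],[5,50,95]),4),'rect',r)
rect(reg(P,210,400,212,268,.058,.07),'manifold')
for n,u0,u1 in (('c1',262,303),('c2',304,346),('c3',347,385)): rect(reg(P,u0,u1,212,268,.108,.122),n)
rect(reg(P,160,230,290,340,.075,.095),'mat cart')
rect(reg(P,335,460,280,365,.03,.045),'tray')
rect(reg(P,425,450,240,262,.09,.11),'lever')
rect(reg(P,390,450,240,262,.09,.11),'lever+')
rect(reg(P,100,155,230,275,.02,.12),'jar')
E
```

```text
manifold 3842 z [0.0599 0.0634 0.0671] rect ((588.0971069335938, 15.095413208007812), (101.58880615234375, 447.2749328613281), 0.5910691618919373)
c1 542 z [0.1087 0.1125 0.116 ] rect ((584.7232666015625, 56.48969268798828), (54.86262512207031, 75.34202575683594), 2.0543103218078613)
c2 539 z [0.1088 0.1128 0.1166] rect ((589.779296875, -43.806663513183594), (53.104007720947266, 75.23831176757812), 1.318877935409546)
c3 545 z [0.1087 0.1127 0.1161] rect ((588.6642456054688, -142.7682647705078), (73.20341491699219, 57.159732818603516), 89.62653350830078)
mat cart 656 z [0.0763 0.082  0.0859] rect ((396.32513427734375, 261.50836181640625), (77.06893920898438, 57.80740737915039), 89.60693359375)
tray 844 z [0.032  0.0361 0.0397] rect ((390.76507568359375, -222.4296417236328), (160.23623657226562, 269.2933044433594), 1.3130125999450684)
lever 156 z [0.0955 0.1027 0.1061] rect ((564.663330078125, -303.6139221191406), (14.85212230682373, 55.39627456665039), 5.147581577301025)
lever+ 266 z [0.0918 0.1014 0.1056] rect ((562.0675048828125, -287.0497131347656), (22.172271728515625, 88.56163787841797), 2.7432289123535156)
jar 793 z [0.0252 0.0674 0.0939] rect ((534.97216796875, 426.7998046875), (68.40907287597656, 71.87490844726562), 0.20907078683376312)
```

```bash
python3 -m jog '[{"gripper":1,"dp":[-54,-7,-6],"twist":[0,0,0.08]},{"gripper":1,"dp":[-54,-7,-6],"twist":[0,0,0.08]},{"gripper":1,"dp":[-54,-7,-6],"twist":[0,0,0.08]},{"gripper":1,"dp":[-54,-7,-6],"twist":[0,0,0.08]},{"gripper":1,"dp":[-54,-7,-6],"twist":[0,0,0.08]},{"gripper":1,"dp":[-54,-7,-6],"twist":[0,0,0.08]},{"gripper":1,"dp":[-54,-7,-6],"twist":[0,0,0.08]},{"gripper":1,"dp":[-54,-7,-6],"twist":[0,0,0.08]},{"gripper":1,"dp":[-54,-7,-6],"twist":[0,0,0.08]},{"gripper":1,"dp":[-54,-7,-6],"twist":[0,0,0.08]},{"gripper":1,"dp":[-54,-7,-6],"twist":[0,0,0.08]},{"gripper":1,"dp":[-54,-7,-6],"twist":[0,0,0.08]},{"gripper":1,"dp":[-54,-7,-6],"twist":[0,0,0.08]},{"gripper":1,"dp":[-54,-7,-6],"twist":[0,0,0.08]},{"gripper":1,"dp":[-54,-7,-6],"twist":[0,0,0.08]},{"gripper":1,"dp":[-54,-7,-6],"twist":[0,0,0.086]}]'
python3 - <<'E'
from h import *
c=cap('wrist','w0.png');np.savez('w0.npz',P=cloud(c),px=c['pixels'],T=c['T'],K=c['K'],d=c['dist_coeffs'])
np.set_printoptions(suppress=True,precision=4)
print(c['hand_eye'],c['T'],c['K'],c['dist_coeffs'])
E
```

```text
clock: 2.1
ee_pos: [0.6335, 0.0045, 0.3491]
tcp_rot: [0.708, 0.707, -0.0, -0.0]
contact_force: [0.7, -0.6, -0.1]
width: 1.002
finger_force: 0.0
[[ 0.0007 -0.9493 -0.3142  0.08  ]
 [ 1.      0.0005  0.0007  0.0003]
 [-0.0006 -0.3142  0.9493 -0.1206]
 [ 0.      0.      0.      1.    ]] [[ 1.     -0.0009 -0.0002  0.6339]
 [-0.001  -0.9493 -0.3144  0.0846]
 [ 0.0001  0.3144 -0.9493  0.4697]
 [ 0.      0.      0.      1.    ]] [[411.6141   0.     315.8878]
 [  0.     411.6141 238.9836]
 [  0.       0.       1.    ]] [-0.0843  0.      0.      0.      0.    ]
```

View pics/w0.png

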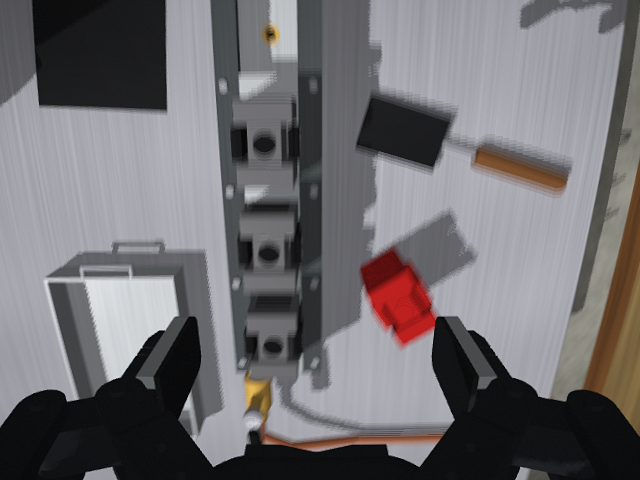

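The wrist view shows the dryer's three fitted cartridges at (265,145), (268,250) and (272,345). The valve is at (257,400) and the tray at the lower left, with the paddle and the red look-alike to the right. Next I'll fit the dryer pose, the pipe height and the lever.

```bash
python3 - <<'E'
from h import *
d=np.load('w0.npz');P=d['P']
t=np.load('top0.npz')['P']
for n,P in (('w',P),('t',t)):
    Q=P.reshape(-1,3);Q=Q[np.isfinite(Q).all(1)]
    m=(abs(Q[:,0]-.588)<.07)&(abs(Q[:,1]-.0)<.27)
    D=Q[m]
    M=D[(D[:,2]>.056)&(D[:,2]<.074)]
    # per-y-bin edges
    ys=np.arange(-.19,.2,.01);lo=[];hi=[];yy=[]
    for y in ys:
        b=M[abs(M[:,1]-y)<.005,0]
        if len(b)>15: lo.append(np.percentile(b,2));hi.append(np.percentile(b,98));yy.append(y)
    print(n,'lo',np.polyfit(yy,lo,1),'hi',np.polyfit(yy,hi,1),len(yy),'yrange',np.percentile(M[:,1],[.3,99.7]), 'z',np.median(M[:,2]))
    C=D[(D[:,2]>.108)&(D[:,2]<.124)]
    for yc in (.05,-.05,-.15):
        c=C[abs(C[:,1]-yc-.006)<.047]
        if len(c)>30: print('cart',np.percentile(c,2,axis=0).round(4),np.percentile(c,98,axis=0).round(4),((np.percentile(c,2,axis=0)+np.percentile(c,98,axis=0))/2).round(4))
    # lever / pipe
    L=Q[(Q[:,2]>.085)&(Q[:,2]<.112)&(abs(Q[:,0]-.565)<.04)&(Q[:,1]<-.2)&(Q[:,1]>-.37)]
    if len(L)>30: print('lever',np.percentile(L,[2,50,98],axis=0).round(4).tolist(), cv2.minAreaRect((L[:,:2]*1000).astype(np.float32)),len(L))
    A=Q[(Q[:,2]>.015)&(Q[:,2]<.2)&(Q[:,1]<-.32)&(Q[:,1]>-.38)&(Q[:,0]>.57)&(Q[:,0]<.75)]
    if len(A)>30: print('pipe',np.percentile(A,[2,50,98],axis=0).round(4).tolist())
E
```

```text
w lo [-0.0092122   0.54086619] hi [-0.0140316   0.63846676] 38 yrange [-0.24921415  0.17501064] z 0.06492219174445676
cart [0.566  0.0186 0.1086] [0.6132 0.0921 0.1164] [0.5896 0.0553 0.1125]
cart [ 0.5672 -0.0803  0.1085] [ 0.614  -0.0072  0.1162] [ 0.5906 -0.0438  0.1124]
cart [ 0.5678 -0.1806  0.1085] [ 0.6152 -0.1063  0.1162] [ 0.5915 -0.1435  0.1123]
lever [[0.5532, -0.2879, 0.0864], [0.5645, -0.2631, 0.0952], [0.5726, -0.2443, 0.1055]] ((562.6786499023438, -269.83978271484375), (20.872297286987305, 53.3604621887207), 0.3133513033390045) 606
pipe [[0.5734, -0.3659, 0.0154], [0.6447, -0.3547, 0.0279], [0.7441, -0.331, 0.0444]]
t lo [-0.0094322   0.53850898] hi [-0.01064309  0.63680572] 39 yrange [-0.24350401  0.25870377] z 0.06345396848313234
cart [0.5628 0.0192 0.1083] [0.6108 0.0928 0.1174] [0.5868 0.056  0.1128]
cart [ 0.5641 -0.0811  0.1083] [ 0.6115 -0.0067  0.1173] [ 0.5878 -0.0439  0.1128]
cart [ 0.5652 -0.1792  0.1083] [ 0.6125 -0.1069  0.1168] [ 0.5888 -0.143   0.1126]
lever [[0.5515, -0.3297, 0.0895], [0.5622, -0.2831, 0.1012], [0.572, -0.2452, 0.1065]] ((562.0675048828125, -287.0497131347656), (22.172271728515625, 88.56163787841797), 2.7432289123535156) 276
pipe [[0.5763, -0.3663, 0.0151], [0.6524, -0.357, 0.0264], [0.7438, -0.3326, 0.084]]
```

```bash
python3 -m jog '[{"gripper":-1,"dp":[-45.6,-15.5,0],"twist":[0,0,0]},{"gripper":-1,"dp":[-45.6,-15.5,0],"twist":[0,0,0]},{"gripper":-1,"dp":[-45.6,-15.5,0],"twist":[0,0,0]},{"gripper":-1,"dp":[-45.6,-15.5,0],"twist":[0,0,0]},{"gripper":-1,"dp":[-45.6,-15.5,0],"twist":[0,0,0]},{"gripper":-1,"dp":[-45.6,-15.5,0],"twist":[0,0,0]},{"gripper":-1,"dp":[-45.6,-15.5,0],"twist":[0,0,0]},{"gripper":-1,"dp":[0,0,40],"twist":[0,0,0]},{"gripper":-1,"dp":[0,0,40],"twist":[0,0,0]},{"gripper":-1,"dp":[0,0,40],"twist":[0,0,0]},{"gripper":-1,"dp":[0,0,40],"twist":[0,0,0]},{"gripper":-1,"dp":[0,0,40],"twist":[0,0,0]},{"gripper":-1,"dp":[0,0,40],"twist":[0,0,0]},{"gripper":-1,"dp":[0,0,0],"twist":[0,0,0]}]'
```

```text
clock: 3.9
ee_pos: [0.5234, -0.3112, 0.1063]
tcp_rot: [0.707, 0.708, -0.001, -0.004]
contact_force: [0.1, -0.1, -0.8]
width: 0.002
finger_force: 0.0
```

```bash
python3 -m jog '[{"gripper":-1,"dp":[0,18,0],"twist":[0,0,0]},{"gripper":-1,"dp":[-2,18,0],"twist":[0,0,0]},{"gripper":-1,"dp":[-1,16,0],"twist":[0,0,0]},{"gripper":-1,"dp":[6,15,0],"twist":[0,0,0]},{"gripper":-1,"dp":[8,14,0],"twist":[0,0,0]},{"gripper":-1,"dp":[12,10,0],"twist":[0,0,0]},{"gripper":-1,"dp":[12,6,0],"twist":[0,0,0]},{"gripper":-1,"dp":[4,3,0],"twist":[0,0,0]},{"gripper":-1,"dp":[0,0,0],"twist":[0,0,0]}]'
python3 - <<'E'
from h import *
c=cap('top');P=cloud(c)
q=P.reshape(-1,3);L=q[(q[:,2]>.085)&(q[:,2]<.108)&(abs(q[:,0]-.6)<.07)&(abs(q[:,1]+.25)<.06)]
c2=cap('scene','s1.png')
im=c2['pixels'][150:270,150:330];cv2.imwrite('pics/s1c.png',cv2.resize(im,None,fx=4,fy=4))
E
```

```text
clock: 5.03
ee_pos: [0.6273, -0.2724, 0.1097]
tcp_rot: [0.706, 0.708, 0.001, 0.001]
contact_force: [0.4, -0.4, 0.5]
width: 0.002
finger_force: 0.0
```

View pics/s1c.png

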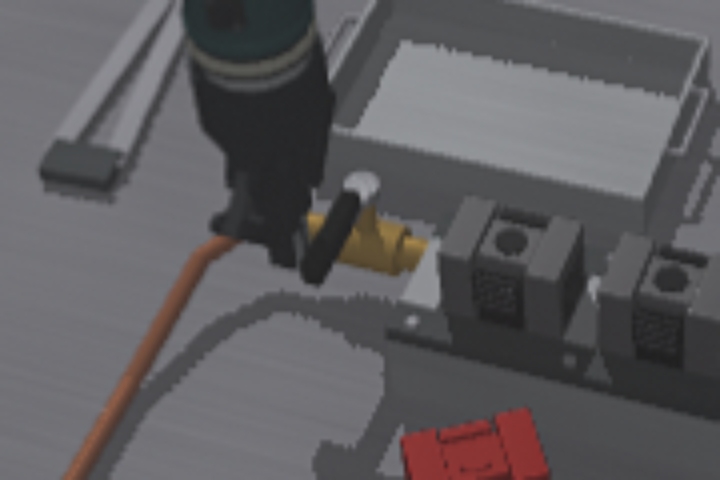

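The lever, seen at (330,235) in the crop, is close to across the pipe. I'll nudge it on until the stop is felt.

```bash
python3 -m jog '[{"gripper":-1,"dp":[4,0,0],"twist":[0,0,0]},{"gripper":-1,"dp":[3,0,0],"twist":[0,0,0]},{"gripper":-1,"dp":[0,0,0],"twist":[0,0,0]}]'; python3 -m jog '[{"gripper":-1,"dp":[3,0,0],"twist":[0,0,0]},{"gripper":-1,"dp":[0,0,0],"twist":[0,0,0]}]'; python3 -m jog '[{"gripper":-1,"dp":[3,0,0],"twist":[0,0,0]},{"gripper":-1,"dp":[0,0,0],"twist":[0,0,0]}]'
```

```text
clock: 5.5
ee_pos: [0.6263, -0.2715, 0.1098]
tcp_rot: [0.708, 0.707, -0.001, 0.004]
contact_force: [2.5, -7.3, -3.4]
width: -0.003
finger_force: 3.5
clock: 5.75
ee_pos: [0.6263, -0.2712, 0.11]
tcp_rot: [0.708, 0.706, -0.002, 0.006]
contact_force: [2.5, -10.5, -6.5]
width: -0.0
finger_force: 5.4
clock: 6.0
ee_pos: [0.6263, -0.2711, 0.1101]
tcp_rot: [0.708, 0.706, -0.003, 0.008]
contact_force: [3.2, -14.7, -9.2]
width: 0.004
finger_force: 7.3
```

```bash
python3 -m jog '[{"gripper":-1,"dp":[-25,0,0],"twist":[0,0,0]},{"gripper":-1,"dp":[0,0,-40],"twist":[0,0,0]},{"gripper":0.5,"dp":[0,0,-40],"twist":[0,0,0]},{"gripper":1,"dp":[0,0,-40],"twist":[0,0,-0.01]},{"gripper":1,"dp":[46.5,-12.3,-40],"twist":[0,0,0]},{"gripper":1,"dp":[46.5,-12.3,0],"twist":[0,0,0]},{"gripper":1,"dp":[46.5,-12.3,0],"twist":[0,0,0]},{"gripper":1,"dp":[0,0,0],"twist":[0,0,0]}]'
python3 - <<'E'
from h import *
c=cap('top');P=cloud(c);q=P.reshape(-1,3)
L=q[(q[:,2]>.088)&(q[:,2]<.11)&(q[:,0]>.53)&(q[:,0]<.68)&(q[:,1]>-.36)&(q[:,1]<-.215)]
print(len(L),cv2.minAreaRect((L[:,:2]*1000).astype(np.float32)))
im=c['pixels'][200:300,350:480];cv2.imwrite('pics/t1c.png',cv2.resize(im,None,fx=4,fy=4))
E
```

```text
clock: 7.0
ee_pos: [0.5863, -0.1407, 0.2688]
tcp_rot: [0.701, 0.714, 0.001, -0.002]
contact_force: [0.6, -0.2, -0.8]
width: 1.001
finger_force: 0.0
248 ((593.1083374023438, -251.29571533203125), (86.9213638305664, 21.0159969329834), 4.387851238250732)
```

View pics/t1c.png

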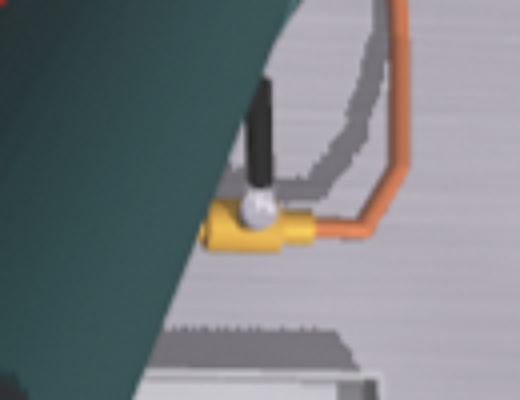

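The lever (260,130) now stands square across the pipe, so the valve is off. Now bay 3: descend, pinch, lift and weigh.

```bash
python3 -m jog '[{"gripper":1,"dp":[-3.3,4,40],"twist":[0,0,0.008]},{"gripper":1,"dp":[0,0,40],"twist":[0,0,0]},{"gripper":1,"dp":[0,0,40],"twist":[0,0,0]},{"gripper":1,"dp":[0,0,35],"twist":[0,0,0]},{"gripper":1,"dp":[0,0,16],"twist":[0,0,0]},{"gripper":1,"dp":[0,0,0],"twist":[0,0,0]}]'; python3 -m jog '[{"gripper":-1,"dp":[0,0,0],"twist":[0,0,0]},{"gripper":-1,"dp":[0,0,0],"twist":[0,0,0]},{"gripper":-1,"dp":[0,0,0],"twist":[0,0,0]},{"gripper":-1,"dp":[0,0,0],"twist":[0,0,0]},{"gripper":-1,"dp":[0,0,0],"twist":[0,0,0]},{"gripper":-1,"dp":[0,0,0],"twist":[0,0,0]}]'
```

```text
clock: 7.8
ee_pos: [0.5907, -0.1511, 0.0976]
tcp_rot: [0.707, 0.708, -0.001, -0.0]
contact_force: [-0.1, -0.3, -0.5]
width: 0.997
finger_force: 0.0
clock: 8.55
ee_pos: [0.5918, -0.1503, 0.1021]
tcp_rot: [0.706, 0.708, 0.001, 0.0]
contact_force: [-5.3, 2.3, 19.4]
width: 0.466
finger_force: 64.7
```

```bash
python3 -m jog '[{"gripper":-1,"dp":[0,0,-15],"twist":[0,0,0]},{"gripper":-1,"dp":[0,0,-20],"twist":[0,0,0]},{"gripper":-1,"dp":[0,0,-25],"twist":[0,0,0]},{"gripper":-1,"dp":[0,0,-20],"twist":[0,0,0]},{"gripper":-1,"dp":[0,0,0],"twist":[0,0,0]},{"gripper":-1,"dp":[0,0,0],"twist":[0,0,0]}]'; for i in 1 2 3; do python3 -m jog '[{"gripper":-1,"dp":[0,0,0],"twist":[0,0,0]}]' | grep -E 'contact|width|ee_pos'; done; python3 - <<'E'
from h import *
c=cap('wrist','w1.png')
P=cloud(c);q=P.reshape(-1,3);q=q[(abs(q[:,0]-.591)<.06)&(abs(q[:,1]+.144)<.06)&(q[:,2]<.25)]
print(np.percentile(q,[2,98],axis=0))
E
```

```text
clock: 9.3
ee_pos: [0.5906, -0.1498, 0.1778]
tcp_rot: [0.706, 0.708, -0.0, -0.0]
contact_force: [0.4, 0.4, -2.0]
width: 0.447
finger_force: 67.7
ee_pos: [0.5903, -0.1499, 0.1772]
contact_force: [-0.4, 0.0, -3.2]
width: 0.449
ee_pos: [0.5906, -0.1501, 0.1775]
contact_force: [0.4, 0.4, -4.1]
width: 0.445
ee_pos: [0.5909, -0.1502, 0.1778]
contact_force: [0.4, -0.7, -2.2]
width: 0.448
[[ 0.5378432  -0.17460531  0.03102059]
 [ 0.64439744 -0.09104429  0.24134649]]
```

View pics/w1.png

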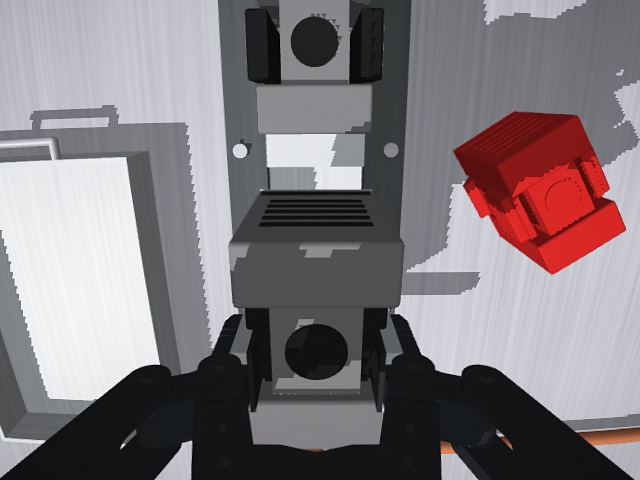

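The cartridge is held squarely between the pads (315,350), clear of the bay. The mean force so far is about -2.9 N; I'll take a few more samples.

```bash
for i in 1 2 3 4 5 6; do python3 -m jog '[{"gripper":-1,"dp":[0,0,0],"twist":[0,0,0]}]' | grep -E 'contact'; done; python3 -c "
from workcell import readout;o=readout.get_obs();print(o['tau'].round(2),o['ee_pos'])"
```

```text
contact_force: [-0.4, 0.9, -2.4]
contact_force: [0.2, 0.1, -2.6]
contact_force: [1.0, -0.0, -2.6]
contact_force: [0.0, 0.2, -1.8]
contact_force: [0.0, -0.2, -3.9]
contact_force: [0.2, 0.1, -2.6]
[ 0.000e+00 -4.762e+01  6.690e+00 -1.529e+01 -0.000e+00  1.000e-02
 -0.000e+00] [ 0.59108233 -0.15020471  0.17830096]
```

Dry, about 0.25 kg: it goes straight back into bay 3.

```bash
python3 -m jog '[{"gripper":-1,"dp":[0,0,25],"twist":[0,0,0]},{"gripper":-1,"dp":[0,0,25],"twist":[0,0,0]},{"gripper":-1,"dp":[0,0,18],"twist":[0,0,0]},{"gripper":-1,"dp":[0,0,9],"twist":[0,0,0]},{"gripper":-1,"dp":[0,0,1],"twist":[0,0,0]},{"gripper":-1,"dp":[0,0,0],"twist":[0,0,0]}]'
```

```text
clock: 11.22
ee_pos: [0.5904, -0.1497, 0.1028]
tcp_rot: [0.706, 0.708, 0.001, -0.001]
contact_force: [-6.0, 4.4, 15.0]
width: 0.452
finger_force: 77.3
```

```bash
python3 -m jog '[{"gripper":1,"dp":[0,0,0],"twist":[0,0,0]},{"gripper":1,"dp":[0,0,0],"twist":[0,0,0]},{"gripper":1,"dp":[0,0,0],"twist":[0,0,0]},{"gripper":1,"dp":[0,0,0],"twist":[0,0,0]},{"gripper":1,"dp":[0,0,-35],"twist":[0,0,0]},{"gripper":1,"dp":[0,0,-45],"twist":[0,0,0]},{"gripper":1,"dp":[35,0,-20],"twist":[0,0,0]},{"gripper":1,"dp":[35,-1,0],"twist":[0,0,0]},{"gripper":1,"dp":[37,0,0],"twist":[0,0,-0.008]},{"gripper":1,"dp":[0,0,0],"twist":[0,0,0]},{"gripper":1,"dp":[0,0,0],"twist":[0,0,0]}]'
cat >> h.py <<'E'
def carts(c,pts,zl=.1,zh=.2):
    q=cloud(c).reshape(-1,3);q=q[np.isfinite(q).all(1)]
    for x,y in pts:
        m=q[(abs(q[:,0]-x)<.035)&(abs(q[:,1]-y)<.047)&(q[:,2]>zl)&(q[:,2]<zh)]
        if len(m)<20: print((x,y),'none');continue
        z=np.median(m[:,2]);m=m[abs(m[:,2]-z)<.008]
        print((x,y),len(m),'top z',z.round(4),'centre',((np.percentile(m,2,axis=0)+np.percentile(m,98,axis=0))/2)[:2].round(4),'size',np.ptp(np.percentile(m,[2,98],axis=0),axis=0)[:2].round(4))
E
python3 - <<'E'
from h import *
c=cap('wrist'); carts(c,[(.591,-.144),(.5895,-.044)],.1,.14)
print(readout.get_obs()['ee_pos'])
E
```

```text
clock: 12.6
ee_pos: [0.5897, -0.0438, 0.2003]
tcp_rot: [0.703, 0.711, -0.0, 0.0]
contact_force: [0.8, -0.1, -0.2]
width: 0.999
finger_force: 0.0
(0.591, -0.144) 7700 top z 0.1127 centre [ 0.5935 -0.1402] size [0.054 0.067]
(0.5895, -0.044) 11393 top z 0.1139 centre [ 0.5899 -0.0436] size [0.0495 0.0731]
[ 0.5897059  -0.04456067  0.20040334]
```

```bash
python3 -m jog '[{"gripper":1,"dp":[0,0,40],"twist":[0,0,0]},{"gripper":1,"dp":[0,0,40],"twist":[0,0,0]},{"gripper":1,"dp":[0,0,18],"twist":[0,0,0]},{"gripper":1,"dp":[0,0,4],"twist":[0,0,0]},{"gripper":1,"dp":[0,0,0],"twist":[0,0,0]}]'; python3 -m jog '[{"gripper":-1,"dp":[0,0,0],"twist":[0,0,0]},{"gripper":-1,"dp":[0,0,0],"twist":[0,0,0]},{"gripper":-1,"dp":[0,0,0],"twist":[0,0,0]},{"gripper":-1,"dp":[0,0,0],"twist":[0,0,0]},{"gripper":-1,"dp":[0,0,0],"twist":[0,0,0]}]';  python3 -m jog '[{"gripper":-1,"dp":[0,0,-15],"twist":[0,0,0]},{"gripper":-1,"dp":[0,0,-20],"twist":[0,0,0]},{"gripper":-1,"dp":[0,0,-25],"twist":[0,0,0]},{"gripper":-1,"dp":[0,0,-20],"twist":[0,0,0]},{"gripper":-1,"dp":[0,0,0],"twist":[0,0,0]},{"gripper":-1,"dp":[0,0,0],"twist":[0,0,0]}]'; for i in 1 2 3 4 5 6 7 8; do python3 -m jog '[{"gripper":-1,"dp":[0,0,0],"twist":[0,0,0]}]' | grep -E 'contact'; done
```

```text
clock: 13.28
ee_pos: [0.5904, -0.0439, 0.099]
tcp_rot: [0.703, 0.711, 0.0, 0.001]
contact_force: [-0.2, 0.1, 0.2]
width: 1.003
finger_force: 0.0
clock: 13.9
ee_pos: [0.5901, -0.0433, 0.1017]
tcp_rot: [0.703, 0.711, 0.001, -0.0]
contact_force: [-5.2, 1.5, 21.4]
width: 0.463
finger_force: 59.4
clock: 14.65
ee_pos: [0.5891, -0.0428, 0.1777]
tcp_rot: [0.703, 0.711, -0.0, -0.0]
contact_force: [0.1, 0.6, -2.8]
width: 0.442
finger_force: 63.5
contact_force: [0.3, -0.4, -2.8]
contact_force: [-0.2, 0.6, -3.4]
contact_force: [-0.4, 0.6, -2.6]
contact_force: [0.5, 0.5, -2.0]
contact_force: [0.8, -0.3, -2.8]
contact_force: [-0.3, -0.2, -2.7]
contact_force: [-0.2, -0.0, -2.4]
contact_force: [-0.2, -0.7, -2.2]
```

Dry as well. Back into bay 2, then on to bay 1.

```bash
python3 -m jog '[{"gripper":-1,"dp":[0,0,25],"twist":[0,0,0]},{"gripper":-1,"dp":[0,0,25],"twist":[0,0,0]},{"gripper":-1,"dp":[0,0,18],"twist":[0,0,0]},{"gripper":-1,"dp":[0,0,9],"twist":[0,0,0]},{"gripper":-1,"dp":[0,0,2],"twist":[0,0,0]},{"gripper":-1,"dp":[0,0,0],"twist":[0,0,0]}]'; python3 -m jog '[{"gripper":1,"dp":[0,0,0],"twist":[0,0,0]},{"gripper":1,"dp":[0,0,0],"twist":[0,0,0]},{"gripper":1,"dp":[0,0,0],"twist":[0,0,0]},{"gripper":1,"dp":[0,0,0],"twist":[0,0,0]},{"gripper":1,"dp":[0,0,-35],"twist":[0,0,0]},{"gripper":1,"dp":[0,0,-45],"twist":[0,0,0]},{"gripper":1,"dp":[35,0,-20],"twist":[0,0,0]},{"gripper":1,"dp":[35,-1,0],"twist":[0,0,0]},{"gripper":1,"dp":[30,0,0],"twist":[0,0,0.003]},{"gripper":1,"dp":[0,0,0],"twist":[0,0,0]},{"gripper":1,"dp":[0,0,0],"twist":[0,0,0]}]'
python3 - <<'E'
from h import *
c=cap('wrist'); carts(c,[(.591,-.144),(.5895,-.044),(.5885,.056)],.1,.14)
print(readout.get_obs()['ee_pos'])
E
```

```text
clock: 16.4
ee_pos: [0.5891, -0.0432, 0.1021]
tcp_rot: [0.703, 0.711, 0.001, -0.001]
contact_force: [-7.7, 1.1, 18.5]
width: 0.446
finger_force: 67.6
clock: 17.77
ee_pos: [0.5876, 0.0558, 0.1992]
tcp_rot: [0.704, 0.71, -0.0, 0.0]
contact_force: [0.2, -1.2, 0.2]
width: 1.0
finger_force: 0.0
(0.591, -0.144) none
(0.5895, -0.044) 7728 top z 0.1126 centre [ 0.591  -0.0399] size [0.0541 0.0665]
(0.5885, 0.056) 11490 top z 0.1139 centre [0.5892 0.0564] size [0.0498 0.073 ]
[0.58758329 0.05513997 0.19929238]
```

```bash
python3 -m jog '[{"gripper":1,"dp":[1,1,40],"twist":[0,0,0]},{"gripper":1,"dp":[0,0,40],"twist":[0,0,0]},{"gripper":1,"dp":[0,0,18],"twist":[0,0,0]},{"gripper":1,"dp":[0,0,3],"twist":[0,0,0]},{"gripper":1,"dp":[0,0,0],"twist":[0,0,0]}]'; python3 -m jog '[{"gripper":-1,"dp":[0,0,0],"twist":[0,0,0]},{"gripper":-1,"dp":[0,0,0],"twist":[0,0,0]},{"gripper":-1,"dp":[0,0,0],"twist":[0,0,0]},{"gripper":-1,"dp":[0,0,0],"twist":[0,0,0]},{"gripper":-1,"dp":[0,0,0],"twist":[0,0,0]}]';  python3 -m jog '[{"gripper":-1,"dp":[0,0,-15],"twist":[0,0,0]},{"gripper":-1,"dp":[0,0,-20],"twist":[0,0,0]},{"gripper":-1,"dp":[0,0,-25],"twist":[0,0,0]},{"gripper":-1,"dp":[0,0,-20],"twist":[0,0,0]},{"gripper":-1,"dp":[0,0,0],"twist":[0,0,0]},{"gripper":-1,"dp":[0,0,0],"twist":[0,0,0]}]'; for i in 1 2 3 4 5 6 7 8; do python3 -m jog '[{"gripper":-1,"dp":[0,0,0],"twist":[0,0,0]}]' | grep -E 'contact'; done
```

```text
clock: 18.45
ee_pos: [0.5895, 0.0572, 0.0991]
tcp_rot: [0.705, 0.71, 0.001, 0.001]
contact_force: [0.9, -0.5, 0.2]
width: 0.999
finger_force: 0.0
clock: 19.08
ee_pos: [0.5891, 0.0579, 0.1017]
tcp_rot: [0.704, 0.71, 0.001, -0.0]
contact_force: [-5.0, 0.6, 21.1]
width: 0.462
finger_force: 59.4
clock: 19.82
ee_pos: [0.5876, 0.0581, 0.1773]
tcp_rot: [0.704, 0.71, -0.001, -0.001]
contact_force: [-0.0, -0.0, -5.1]
width: 0.441
finger_force: 64.7
contact_force: [-0.4, 0.3, -5.0]
contact_force: [-0.6, 1.2, -4.8]
contact_force: [0.5, -1.1, -4.5]
contact_force: [0.3, -0.5, -4.8]
contact_force: [-0.1, -0.5, -5.3]
contact_force: [-0.0, 0.5, -5.4]
contact_force: [0.0, -0.2, -5.1]
contact_force: [0.4, -0.5, -4.7]
```

Waterlogged, about 0.5 kg. I'll carry it over the others to the middle of the tray.

```bash
python3 -m jog '[{"gripper":-1,"dp":[0,0,-25],"twist":[0,0,0]},{"gripper":-1,"dp":[0,0,-25],"twist":[0,0,0]},{"gripper":-1,"dp":[-35,-25,0],"twist":[0,0,0]},{"gripper":-1,"dp":[-35,-25,0],"twist":[0,0,0]},{"gripper":-1,"dp":[-35,-25,0],"twist":[0,0,0]},{"gripper":-1,"dp":[-35,-25,0],"twist":[0,0,0]},{"gripper":-1,"dp":[-35,-25,0],"twist":[0,0,0]},{"gripper":-1,"dp":[-35,-25,0],"twist":[0,0,0]},{"gripper":-1,"dp":[-35,-25,0],"twist":[0,0,0]},{"gripper":-1,"dp":[-35,-22,0],"twist":[0,0,0]},{"gripper":-1,"dp":[0,0,0],"twist":[0,0,0]},{"gripper":-1,"dp":[0,0,0],"twist":[0,0,0]}]'
python3 - <<'E'
from h import *
c=cap('wrist','w2.png');o=readout.get_obs();print(o['ee_pos'],o['width'])
E
```

```text
clock: 22.32
ee_pos: [0.3941, -0.2236, 0.2285]
tcp_rot: [0.704, 0.71, 0.0, 0.0]
contact_force: [0.4, 1.4, -5.4]
width: 0.436
finger_force: 64.7
[ 0.39452353 -0.22312306  0.22837274] 0.43647061992149266
```

View pics/w2.png

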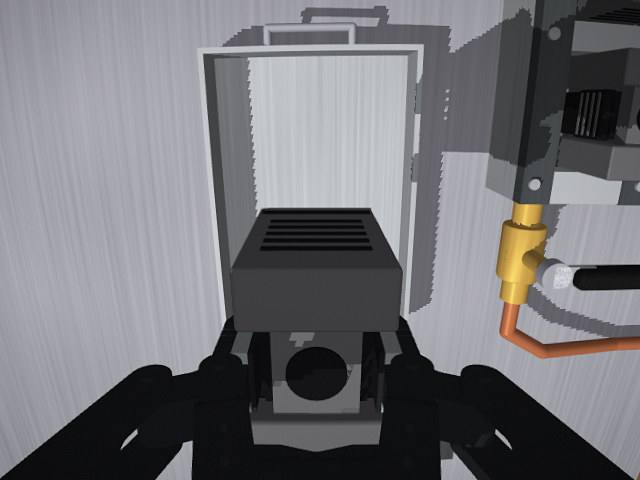

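The cartridge (315,310) hangs centred over the tray in x (walls ~205 and 415), and the far wall is at row 48. Lowering now.

```bash
python3 -m jog '[{"gripper":-1,"dp":[0,0,40],"twist":[0,0,0]},{"gripper":-1,"dp":[0,0,40],"twist":[0,0,0]},{"gripper":-1,"dp":[0,0,35],"twist":[0,0,0]},{"gripper":-1,"dp":[0,0,22],"twist":[0,0,0]},{"gripper":-1,"dp":[0,0,8],"twist":[0,0,0]},{"gripper":-1,"dp":[0,0,0],"twist":[0,0,0]}]'; python3 -m jog '[{"gripper":-1,"dp":[0,0,4],"twist":[0,0,0]},{"gripper":-1,"dp":[0,0,3],"twist":[0,0,0]},{"gripper":-1,"dp":[0,0,0],"twist":[0,0,0]}]'
```

```text
clock: 23.12
ee_pos: [0.3947, -0.2234, 0.0832]
tcp_rot: [0.704, 0.71, 0.0, -0.0]
contact_force: [0.6, 0.1, -5.3]
width: 0.439
finger_force: 64.7
clock: 23.5
ee_pos: [0.394, -0.2238, 0.0765]
tcp_rot: [0.704, 0.71, 0.0, 0.0]
contact_force: [-0.1, 0.2, -5.2]
width: 0.441
finger_force: 64.7
```

```bash
python3 -m jog '[{"gripper":-1,"dp":[0,0,1.5],"twist":[0,0,0]},{"gripper":-1,"dp":[0,0,0],"twist":[0,0,0]}]'; python3 -m jog '[{"gripper":-1,"dp":[0,0,1.5],"twist":[0,0,0]},{"gripper":-1,"dp":[0,0,0],"twist":[0,0,0]}]'
```

```text
clock: 23.75
ee_pos: [0.394, -0.2239, 0.0762]
tcp_rot: [0.704, 0.71, 0.001, 0.0]
contact_force: [-1.0, 1.6, 13.4]
width: 0.444
finger_force: 68.2
clock: 24.0
ee_pos: [0.394, -0.2239, 0.0761]
tcp_rot: [0.705, 0.71, 0.002, 0.001]
contact_force: [-3.5, 3.3, 31.0]
width: 0.445
finger_force: 71.8
```

```bash
python3 -m jog '[{"gripper":-1,"dp":[0,0,-3],"twist":[0,0,0]},{"gripper":1,"dp":[0,0,0],"twist":[0,0,0]},{"gripper":1,"dp":[0,0,0],"twist":[0,0,0]},{"gripper":1,"dp":[0,0,0],"twist":[0,0,0]},{"gripper":1,"dp":[0,0,0],"twist":[0,0,0]},{"gripper":1,"dp":[0,0,-30],"twist":[0,0,0]},{"gripper":1,"dp":[0,0,-40],"twist":[0,0,0]},{"gripper":1,"dp":[0,0,-40],"twist":[0,0,0]},{"gripper":1,"dp":[0,10,-40],"twist":[0,0,0]},{"gripper":1,"dp":[0,0,0],"twist":[0,0,0]}]'
python3 - <<'E'
from h import *
c=cap('wrist'); carts(c,[(.394,-.225)],.05,.14);c=cap('top'); carts(c,[(.394,-.225),(.396,.261)],.06,.14)
E
python3 -m jog '[{"gripper":1,"dp":[40,15,-10],"twist":[0,0,0]},{"gripper":1,"dp":[40,15,-10],"twist":[0,0,0]},{"gripper":1,"dp":[40,15,0],"twist":[0,0,0]},{"gripper":1,"dp":[40,15,0],"twist":[0,0,0]},{"gripper":1,"dp":[40,15,0],"twist":[0,0,0]},{"gripper":1,"dp":[40,10,0],"twist":[0,0,0]},{"gripper":1,"dp":[40,-10,0],"twist":[0,0,0]},{"gripper":1,"dp":[40,-15,0],"twist":[0,0,0]},{"gripper":1,"dp":[40,-15,0],"twist":[0,0,0]},{"gripper":1,"dp":[40,-15,0],"twist":[0,0,0]},{"gripper":1,"dp":[40,-15,0],"twist":[0,0,0]},{"gripper":1,"dp":[40,-10,0],"twist":[0,0,0]},{"gripper":1,"dp":[0,0,0],"twist":[0,0,0]}]'
python3 - <<'E'
from h import *
c=cap('wrist','w3.png'); carts(c,[(.396,.261)],.06,.14)
P=cloud(c);np.savez('w3.npz',P=P)
q=P.reshape(-1,3);q=q[np.isfinite(q).all(1)];q=q[(abs(q[:,0]-.396)<.1)&(abs(q[:,1]-.26)<.1)&(abs(q[:,2]-.083)<.006)]
print(cv2.minAreaRect((q[:,:2]*1000).astype(np.float32)))
E
```

```text
clock: 25.25
ee_pos: [0.4064, -0.2247, 0.2288]
tcp_rot: [0.704, 0.71, 0.002, 0.003]
contact_force: [0.6, -1.0, -0.4]
width: 1.0
finger_force: 0.0
(0.394, -0.225) 7721 top z 0.0873 centre [ 0.3942 -0.225 ] size [0.0522 0.0729]
(0.394, -0.225) 475 top z 0.0848 centre [ 0.3928 -0.2137] size [0.0546 0.0525]
(0.396, 0.261) 432 top z 0.0805 centre [0.4051 0.2802] size [0.0484 0.0524]
clock: 26.98
ee_pos: [0.403, 0.2592, 0.2445]
tcp_rot: [0.702, 0.712, -0.001, -0.0]
contact_force: [-0.2, -0.7, 0.6]
width: 0.996
finger_force: 0.0
(0.396, 0.261) 4480 top z 0.0822 centre [0.4059 0.2809] size [0.0461 0.0512]
((411.0085144042969, 291.74102783203125), (75.95828247070312, 58.64596176147461), 88.55435943603516)
```

View pics/w3.png

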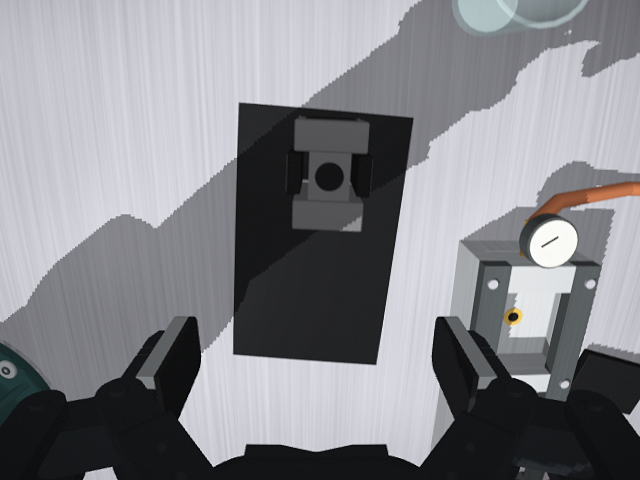

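The cartridge on the mat (330,175) has moved since the first picture: it is now at about (0.411, 0.292), nearly square to y. Grasping it there.

```bash
python3 -m jog '[{"gripper":1,"dp":[33,8,10],"twist":[0,0,0.035]},{"gripper":1,"dp":[0,0,40],"twist":[0,0,0]},{"gripper":1,"dp":[0,0,35],"twist":[0,0,0]},{"gripper":1,"dp":[0,0,0],"twist":[0,0,0]},{"gripper":1,"dp":[0,0,0],"twist":[0,0,0]}]'
python3 - <<'E'
from h import *
c=cap('wrist')
q=cloud(c).reshape(-1,3);q=q[np.isfinite(q).all(1)];q=q[(abs(q[:,0]-.411)<.07)&(abs(q[:,1]-.29)<.07)&(abs(q[:,2]-.084)<.005)]
print(cv2.minAreaRect((q[:,:2]*1000).astype(np.float32)),np.percentile(q,[1,99],axis=0))
E
```

```text
clock: 27.65
ee_pos: [0.4135, 0.2882, 0.1617]
tcp_rot: [0.717, 0.697, -0.0, 0.0]
contact_force: [-0.6, 0.2, 0.2]
width: 1.002
finger_force: 0.0
((411.2216796875, 291.38873291015625), (76.13505554199219, 50.09543991088867), 88.71712493896484) [[0.38744079 0.25452743 0.07962913]
 [0.43551903 0.3292282  0.08629329]]
```

```bash
python3 -m jog '[{"gripper":1,"dp":[3.2,-2.3,40],"twist":[0,0,0]},{"gripper":1,"dp":[0,0,35],"twist":[0,0,0]},{"gripper":1,"dp":[0,0,18],"twist":[0,0,0]},{"gripper":1,"dp":[0,0,0],"twist":[0,0,0]}]'; python3 -m jog '[{"gripper":-1,"dp":[0,0,0],"twist":[0,0,0]},{"gripper":-1,"dp":[0,0,0],"twist":[0,0,0]},{"gripper":-1,"dp":[0,0,0],"twist":[0,0,0]},{"gripper":-1,"dp":[0,0,0],"twist":[0,0,0]},{"gripper":-1,"dp":[0,0,0],"twist":[0,0,0]}]'
```

```text
clock: 28.2
ee_pos: [0.4109, 0.2926, 0.0685]
tcp_rot: [0.717, 0.697, 0.0, -0.0]
contact_force: [0.6, 0.2, -0.4]
width: 1.005
finger_force: 0.0
clock: 28.82
ee_pos: [0.4112, 0.2934, 0.0715]
tcp_rot: [0.717, 0.697, 0.002, -0.001]
contact_force: [-3.3, -1.2, 24.6]
width: 0.464
finger_force: 57.7
```

```bash
python3 -m jog '[{"gripper":-1,"dp":[0,0,-25],"twist":[0,0,0]},{"gripper":-1,"dp":[0,0,-35],"twist":[0,0,0]},{"gripper":-1,"dp":[0,0,-35],"twist":[0,0,0]},{"gripper":-1,"dp":[0,0,-35],"twist":[0,0,0]},{"gripper":-1,"dp":[0,0,-30],"twist":[0,0,-0.037]},{"gripper":-1,"dp":[-39.3,29.7,0],"twist":[0,0,0]},{"gripper":-1,"dp":[-39.3,29.7,0],"twist":[0,0,0]},{"gripper":-1,"dp":[-39.3,29.7,0],"twist":[0,0,0]},{"gripper":-1,"dp":[-39.3,29.7,0],"twist":[0,0,0]},{"gripper":-1,"dp":[-39.3,29.7,0],"twist":[0,0,0]},{"gripper":-1,"dp":[-39.3,29.7,0],"twist":[0,0,0]},{"gripper":-1,"dp":[0,0,0],"twist":[0,0,0]},{"gripper":-1,"dp":[0,0,0],"twist":[0,0,0]}]'
python3 - <<'E'
from h import *
c=cap('wrist','w4.png');np.savez('w4.npz',P=cloud(c),px=c['pixels']);print(readout.get_obs()['ee_pos'])
E
```

```text
clock: 30.45
ee_pos: [0.5901, 0.0589, 0.2282]
tcp_rot: [0.704, 0.711, -0.0, -0.001]
contact_force: [0.1, 1.0, -2.8]
width: 0.443
finger_force: 64.4
[0.58986556 0.05989927 0.22803594]
```

View pics/w4.png

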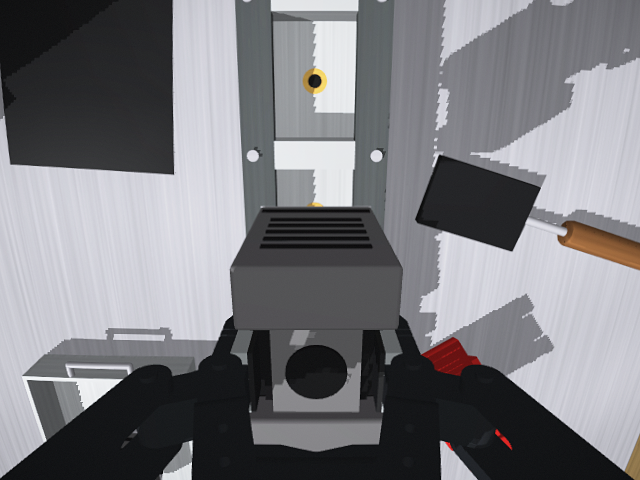

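The cartridge is lined up over the open bay 1, with bay 0 still empty behind it (315,80). Inserting.

```bash
python3 -m jog '[{"gripper":-1,"dp":[-1.5,-1,40],"twist":[0,0,0]},{"gripper":-1,"dp":[0,0,30],"twist":[0,0,0]},{"gripper":-1,"dp":[0,0,0],"twist":[0,0,0]},{"gripper":-1,"dp":[0,0,15],"twist":[0,0,0]},{"gripper":-1,"dp":[0,0,15],"twist":[0,0,0]},{"gripper":-1,"dp":[0,0,15],"twist":[0,0,0]},{"gripper":-1,"dp":[0,0,8],"twist":[0,0,0]},{"gripper":-1,"dp":[0,0,0],"twist":[0,0,0]}]'
```

```text
clock: 31.5
ee_pos: [0.5897, 0.057, 0.1045]
tcp_rot: [0.704, 0.711, -0.001, -0.0]
contact_force: [0.2, 0.1, -1.5]
width: 0.437
finger_force: 64.4
```

```bash
python3 -m jog '[{"gripper":-1,"dp":[0,0,2.5],"twist":[0,0,0]},{"gripper":-1,"dp":[0,0,2.5],"twist":[0,0,0]},{"gripper":-1,"dp":[0,0,0],"twist":[0,0,0]}]';  python3 -m jog '[{"gripper":1,"dp":[0,0,0],"twist":[0,0,0]},{"gripper":1,"dp":[0,0,0],"twist":[0,0,0]},{"gripper":1,"dp":[0,0,0],"twist":[0,0,0]},{"gripper":1,"dp":[0,0,0],"twist":[0,0,0]},{"gripper":1,"dp":[0,0,-35],"twist":[0,0,0]},{"gripper":1,"dp":[0,0,-45],"twist":[0,0,0]},{"gripper":1,"dp":[0,0,-40],"twist":[0,0,0]},{"gripper":1,"dp":[0,0,-40],"twist":[0,0,0]},{"gripper":1,"dp":[0,0,-40],"twist":[0,0,0]},{"gripper":1,"dp":[0,0,0],"twist":[0,0,0]}]'
python3 - <<'E'
from h import *
c=cap('wrist','w5.png'); carts(c,[(.591,-.144),(.5895,-.044),(.5885,.056),(.5875,.156)],.1,.14)
print(readout.get_obs()['ee_pos'])
c=cap('top','t2.png'); carts(c,[(.411,.291),(.394,-.225)],.06,.14)
E
```

```text
clock: 31.88
ee_pos: [0.5907, 0.0569, 0.1022]
tcp_rot: [0.704, 0.71, 0.001, -0.0]
contact_force: [-3.0, 0.5, 7.9]
width: 0.444
finger_force: 66.6
clock: 33.12
ee_pos: [0.5923, 0.0568, 0.3037]
tcp_rot: [0.704, 0.711, 0.003, 0.002]
contact_force: [0.3, -0.4, -1.2]
width: 0.997
finger_force: 0.0
(0.591, -0.144) 3573 top z 0.1128 centre [ 0.5934 -0.143 ] size [0.0534 0.073 ]
(0.5895, -0.044) 4502 top z 0.1135 centre [ 0.5909 -0.0432] size [0.0504 0.0737]
(0.5885, 0.056) 5623 top z 0.1139 centre [0.5901 0.0562] size [0.0502 0.0729]
(0.5875, 0.156) none
[0.59081431 0.05707822 0.30160843]
(0.411, 0.291) none
(0.394, -0.225) 697 top z 0.0856 centre [ 0.3928 -0.2246] size [0.0518 0.0742]
```

View pics/w5.png

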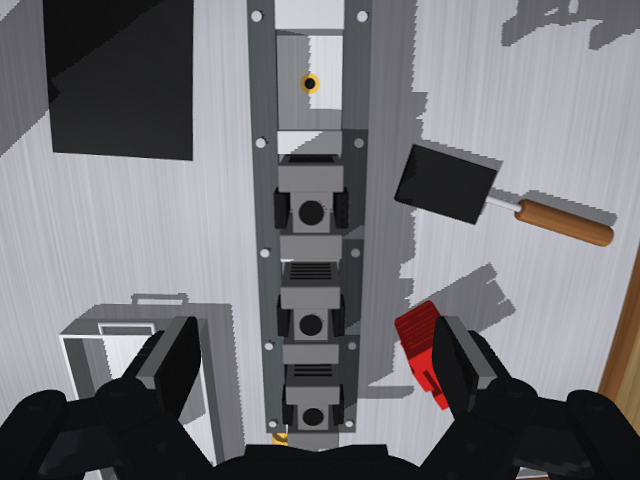

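All four bays look right: carts seated at (310,210), (310,325) and (312,415), bay 0 empty, mat clear, paddle and red look-alike untouched. Now the valve back on, pushing from the +y side.

```bash
python3 -m jog '[{"gripper":-1,"dp":[-40.2,4.2,0],"twist":[0,0,0]},{"gripper":-1,"dp":[-40.2,4.2,0],"twist":[0,0,0]},{"gripper":-1,"dp":[-40.2,4.2,0],"twist":[0,0,0]},{"gripper":-1,"dp":[-40.2,4.2,0],"twist":[0,0,0]},{"gripper":-1,"dp":[-40.2,4.2,0],"twist":[0,0,0]},{"gripper":-1,"dp":[-40.2,4.2,0],"twist":[0,0,0]},{"gripper":-1,"dp":[-40.2,4.2,0],"twist":[0,0,0]},{"gripper":-1,"dp":[0,0,40],"twist":[0,0,0]},{"gripper":-1,"dp":[0,0,40],"twist":[0,0,0]},{"gripper":-1,"dp":[0,0,30],"twist":[0,0,0]},{"gripper":-1,"dp":[0,0,0],"twist":[0,0,0]},{"gripper":-1,"dp":[0,0,0],"twist":[0,0,0]}]'
```

```text
clock: 34.72
ee_pos: [0.6224, -0.2242, 0.1904]
tcp_rot: [0.704, 0.711, -0.0, 0.0]
contact_force: [-0.2, 0.1, 0.4]
width: 0.004
finger_force: 0.0
```

```bash
python3 -m jog '[{"gripper":-1,"dp":[2,0,40],"twist":[0,0,0]},{"gripper":-1,"dp":[0,0,30],"twist":[0,0,0]},{"gripper":-1,"dp":[0,0,12],"twist":[0,0,0]},{"gripper":-1,"dp":[0,0,0],"twist":[0,0,0]}]'; python3 -m jog '[{"gripper":-1,"dp":[-12,0,0],"twist":[0,0,0]},{"gripper":-1,"dp":[-15,1,0],"twist":[0,0,0]},{"gripper":-1,"dp":[-15,0,0],"twist":[0,0,0]},{"gripper":-1,"dp":[-15,-7,0],"twist":[0,0,0]},{"gripper":-1,"dp":[-15,-8,0],"twist":[0,0,0]},{"gripper":-1,"dp":[-10,-13,0],"twist":[0,0,0]},{"gripper":-1,"dp":[-8,-13,0],"twist":[0,0,0]},{"gripper":-1,"dp":[0,-4,0],"twist":[0,0,0]},{"gripper":-1,"dp":[0,0,0],"twist":[0,0,0]}]';  python3 -m jog '[{"gripper":-1,"dp":[0,-4,0],"twist":[0,0,0]},{"gripper":-1,"dp":[0,0,0],"twist":[0,0,0]}]'
```

```text
clock: 35.22
ee_pos: [0.6226, -0.2222, 0.1088]
tcp_rot: [0.704, 0.711, 0.0, 0.0]
contact_force: [0.6, 0.0, 0.6]
width: -0.002
finger_force: 0.0
clock: 36.35
ee_pos: [0.5824, -0.3144, 0.1097]
tcp_rot: [0.704, 0.71, 0.001, 0.004]
contact_force: [5.4, 0.6, -1.1]
width: 0.002
finger_force: 2.3
clock: 36.6
ee_pos: [0.5822, -0.3143, 0.11]
tcp_rot: [0.703, 0.711, 0.002, 0.007]
contact_force: [10.5, 0.2, -5.6]
width: -0.0
finger_force: 5.1
```

At the stop (force rises with no motion). Back off, rise and check.

```bash
python3 -m jog '[{"gripper":-1,"dp":[0,4,0],"twist":[0,0,0]},{"gripper":-1,"dp":[0,22,0],"twist":[0,0,0]},{"gripper":-1,"dp":[0,0,-40],"twist":[0,0,0]},{"gripper":-1,"dp":[0,0,-40],"twist":[0,0,0]},{"gripper":-1,"dp":[20,0,-40],"twist":[0,0,0]},{"gripper":-1,"dp":[40,0,-40],"twist":[0,0,0]},{"gripper":-1,"dp":[40,0,0],"twist":[0,0,0]},{"gripper":-1,"dp":[40,0,0],"twist":[0,0,0]},{"gripper":-1,"dp":[40,0,0],"twist":[0,0,0]},{"gripper":-1,"dp":[40,0,0],"twist":[0,0,0]},{"gripper":-1,"dp":[40,0,0],"twist":[0,0,0]},{"gripper":-1,"dp":[0,0,0],"twist":[0,0,0]},{"gripper":-1,"dp":[0,0,0],"twist":[0,0,0]}]'
python3 - <<'E'
from h import *
c=cap('wrist'); carts(c,[(.591,-.144),(.5895,-.044),(.5885,.056)],.1,.14)
c=cap('scene','s9.png');carts(c,[(.591,-.144),(.5895,-.044),(.5885,.056)],.1,.14)
im=c['pixels'][140:270,170:390];cv2.imwrite('pics/s9c.png',cv2.resize(im,None,fx=3.5,fy=3.5))
E
```

```text
clock: 38.22
ee_pos: [0.5984, -0.0541, 0.2687]
tcp_rot: [0.704, 0.71, -0.0, 0.001]
contact_force: [0.2, -0.5, -0.4]
width: 0.003
finger_force: 0.0
(0.591, -0.144) 1315 top z 0.114 centre [ 0.5913 -0.1256] size [0.0508 0.0391]
(0.5895, -0.044) 7126 top z 0.114 centre [ 0.5906 -0.0438] size [0.0496 0.0731]
(0.5885, 0.056) 8612 top z 0.1138 centre [0.5911 0.0523] size [0.0514 0.0672]
(0.591, -0.144) 586 top z 0.1132 centre [ 0.5934 -0.146 ] size [0.0546 0.0751]
(0.5895, -0.044) 597 top z 0.1133 centre [ 0.5907 -0.0459] size [0.0546 0.0735]
(0.5885, 0.056) 614 top z 0.1133 centre [0.5903 0.0538] size [0.0541 0.0737]
```

View pics/s9c.png

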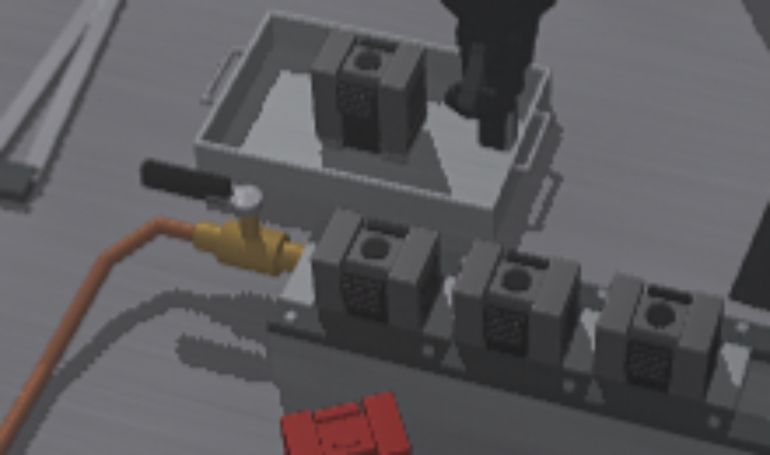

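The lever (190,180) is in line with the pipe again, the three dry cartridges sit level at 0.1133 m, and the heavy one stands upright in the tray (370,95). The arm is clear.

```bash
python3 -c "
from workcell import ctrl;print(ctrl.sign_off())"
```

```text
the job is handed in; nothing more can be done
None
```

The job is handed in, though the hand-in call returned no verdict: the dry cartridges are back in bays 2 and 3, the baked one is in bay 1, the waterlogged one stands in the tray, and the valve is fully on again.

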